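Load the end-bar punch from the sloped rack and stroke it

TASK

Pick the shouldered end bar (the bar with the wider, notched head) out of its compartment in the sloped wooden rack and lay it, not drop it, flat on the bed of the bench punch, lengthwise between the corner fences; either end may face the plunger. Let go of it, then push the punch's sprung plunger fully down through its stroke and let it come back up. Leave the other two pieces in their compartments and do not knock the glass jar over.

Things in the scene. Friction and masses are not known exactly. Their poses are not given: they have to be found in the camera images.
- end_bar: Part to load: pale cedar bar 150 mm long, 12 thick, loose, 30 g. 26 mm wide from x = -75 to +25 mm, then a 38 mm wide head to +75 mm; the head's last 14 mm has an 18 mm wide notch. Origin: centre of underside; x along it to the head, y across, z out of the upper face. Starts on the rack's sloped floor in any compartment, head uphill (away from the robot).
- plain_bar: Same cedar, a straight bar 150 x 26 x 12 mm without a head, in another compartment. Origin: centre of its underside, x along its length. Leave it.
- short_block: Same cedar, a short block 80 x 38 x 20 mm, in the remaining compartment. Origin: centre of its underside, x along its length. Leave it.
- rack: Fixed dark wooden rack, 3 open compartments side by side along y, each 112 mm wide, 186 long inside (middles y = -117, 0, 117 mm). The floor falls at 15 degrees towards -x (the robot); it is 52 mm above the bench at the middle, 28 at the low end, 76 at the high end. Walls and dividers 5 mm thick, 22 mm above the floor. Origin: on the bench under the middle, z up.
- bed (a point): Centre of the flat top of the punch's grey bed (194 x 100 mm), 30 mm above the bench; x along it to the plunger, y across, z up. Inner faces of end fences at x = +-87 mm, of side fences at y = +-29 mm; side fences only at 57 < |x| < 87 mm, so the middle 114 mm is open at both sides for fingers. Fences 12 mm high.
- plunger_top (a point): Centre of the top of the plunger's round steel cap (44 mm across), 132 mm above the bench when up. The plunger stands on an 80 mm high, 52 x 56 mm housing beyond the bed's far end, 128 mm along x from the point bed. It moves down with the plunger.
- plunger (a joint): How far the plunger is pressed, m: 0 up, 0.025 fully down. A spring pushes it back up: about 4 N at the top, 11 N at the bottom.
- jar: Squat glass jar of wooden pegs, 80 mm across, 70 mm high (pegs stick out to 90 mm), standing loose on the bench between the rack and the punch, towards the far side. Origin: centre of its underside, z up.
Not all that is in view belongs to the job. Leave any turquoise look-alike of the end_bar alone. Leave any red look-alike of the jar alone.

How it is judged:
By the outcome, as a careful person would: the job done as asked, in the order asked, and still so for the second after the job is handed in, with the robot touching nothing.
It also fails if it takes over 54 s, if anything falls off the work surface, if the arm or the gripper's body presses on something with over 40 N, if the wrist force passes 120 N, or if a joint passes its speed limit or range.

ROBOT

A 7-joint arm with a two-finger parallel gripper is mounted at the origin on the work surface. World frame = base frame: x ahead of the robot, y to its left, z up, the work surface at z = 0. Lengths are in m, angles in rad, forces in N, time in s.
With the tool pointing down it reaches from about 0.425 to 0.875 m from the base axis. Payload 4.7 kg.
Tool frame: the origin (TCP) lies between the finger pads; the fingertips stand 25 mm ahead of it and the grasp point (between the pads) lies 6 mm ahead of it (nose_length is the distance from the TCP to the fingertips, in m); z points along the fingers, y is the line along which they close (so a half turn about z gives the same grasp; the last joint's range is limited). The gripper opens to 85 mm and grips with 20 to 120 N. Pads are 22 mm wide; open, the fingers measure 114 mm over their backs; the gripper's body (76 mm by 85 mm) begins 54 mm behind the grasp point. The pads swing forward as they close: fully open they stand 13 mm farther back than shut.
Start: joints at [-1.205, 0.321, -0.07, 1.45, 0.023, 1.371, -0.057], TCP at [0.224, 0.61, 0.256] pointing down, gripper open.
Joint ranges: [-2.86, 2.86], [-0.3, 2.09], [-1.38, 1.24], [0.06, 2.45], [-1.56, 4.7], [0.09, 2.05], [-2.69, 2.69]. Speed limits (rad/s): [2.57, 2.57, 3.14, 3.14, 3.14, 3.14, 3.14].

INTERFACE

Orientations are given as a rotation vector (axis times angle).
In Python, from cell import * gives the robot as it stands.
- The arm moves only by the tool carry_out, never from a script. Its argument "motion" is a list of rows, each a list of 7 numbers: the closure, from -1 (fully open) to 1 (shut), then the shift along the tool's x, y, z normalised to -1 to 1, where 1 is 50 cm, then the turn, a rotation vector about the tool's x, y, z normalised to -1 to 1, where 1 is 180 degrees. In form: [[gripper, dx, dy, dz, rx, ry, rz], ...]. A call has 1 to 8 rows; each row is the pose to reach, as a shift and turn from the pose commanded when the call began, along the tool's axes at that moment, turning the shorter way round; what a row does not reach only later rows make up. A row lasts 1/8 s, in which the tool goes at most 62.5 mm and 10.7 degrees, less where a joint would pass 70% of its speed; a pose out of reach is approached as far as the arm can. A call with a number of a shift or a turn outside -1 to 1 is refused whole. A call with a gripper value outside its range is refused whole. The fingers move at their own pace and stop on an object; "force" is the grip in N (left out, the last holds). Time passes only in rows, so rows that repeat a pose let the fingers close. It gives the time, the measured TCP pose, the force, the opening and the grip force at its end, in the units of the state.
- observe(): the state, without advancing time (a new reading comes with each control period).
- capture(name): name is "side" or "top"; returns the picture (420x560x3 uint8, blue, green, red); there is no depth.
- get_calibration(name): a dict with "fx", "fy", "cx", "cy" (pixels), "rvec" (rotation vector, rad) and "tvec" (3), from world to camera coordinates, as OpenCV has them. Camera axes: x right, y down, z forward; pixel columns grow to the right and rows downward; lengths in m; the calibration is good to about 2 mm. A picture is of the moment at which its call begins. get_calibration takes no time and is no camera call.
- close_job(): hands the job in; it is judged then, once.
Trained networks look in the newest picture that a camera, given by its name, has taken for a name from the list of things; names that differ only in an ending like _2 or _b are one class to them, and where a whole thing is asked for, a point or a joint stands for the part that bears it (a point fixed in the world has none). Each returns a list of dicts, best first, with "score" (0 to 1); they miss things now and then, are a little off and sometimes report something else, mostly with a low value. They report only what shows in the picture. A call takes as long as a camera call. They do not tell look-alikes from the thing itself.
- search_frame(camera, query): "extent" ([left, top, right, bottom] in pixels, round what is visible of it).
- regions_of(camera, query): "mask" (420x560 bool, what is visible of it) and "extent" ([left, top, right, bottom] in pixels, round what is visible of it).
The state is a dict: "clock": time; "joint_positions": joint angles; "qvel": joint speeds; "effort": joint torques, N m; "tcp_pos": TCP position; "eef_rot": TCP orientation; "force": force on the tool from outside, world axes, zero at the start; "wrist_torque": the same for the moment, N m; "grip_width": finger opening in m; "finger_force": force on a finger pad.
Only numpy, scipy, OpenCV 4.12 (cv2) and the standard library are available. Lean on these libraries where they do the work, as an engineer would, in place of code of your own. Each camera call takes 0.05 s, during which the arm holds its last target. There are 200 camera calls.

## Working session

There is one attempt and no reset: what is moved stays moved. The work goes in short steps, Python scripts to look and compute and a tool call to move; the robot and the scene stay as the last step left them, time stands still between calls to the robot, and variables do not carry over. Pictures are saved under pics/ and viewed, at most 10 in all, crops included, and the job is handed in when it is done.

Besides the shell and the picture viewer there is one more tool, called after "Emit:" by a JSON object that holds its "op" and its "data", one argument or row to a line. carry_out: Moves the arm, as the interface text tells. Scaled input: -1 to 1 covers 50 cm each way for a shift and 180 degrees each way for a turn. Its arguments: {"type":"object","properties":{"motion":{"type":"array"},"force":{"type":"number"}},"required":["motion"]}

```bash
mkdir -p pics; python3 - <<'E'
from cell import *
import cv2
s=observe();print(s['clock'],s['tcp_pos'],s['eef_rot'],s['grip_width'])
for c in('side','top'):
    im=capture(c);cv2.imwrite(f'pics/{c}0.png',im)
    k=get_calibration(c);print(k)
    for q in('end_bar','plain_bar','short_block','rack','bed','plunger_top','plunger','jar'):
        try:print(c,q,[(round(d['score'],2),[round(float(v)) for v in d['extent']]) for d in search_frame(c,q)][:4])
        except Exception as e:print(q,e)
E
```

```text
0.0 [0.22385254 0.60970398 0.255231  ] [-5.49659603e-01 -3.09289556e+00  2.98431614e-03] 0.08529573098155474
{'fx': 416.0037704850684, 'fy': 416.0037704850684, 'cx': 288.3073648541715, 'cy': 214.50935656404008, 'rvec': array([ 0.35188772, -2.73036004,  1.24120776]), 'tvec': array([0.58982945, 0.13841683, 0.95924516])}
side end_bar [(0.96, [245, 301, 324, 334]), (0.9, [363, 354, 432, 414])]
side plain_bar [(0.74, [264, 222, 333, 251])]
side short_block [(0.55, [273, 258, 311, 285])]
side rack [(0.63, [230, 204, 340, 364])]
side bed [(0.69, [282, 138, 384, 204])]
side plunger_top [(0.76, [295, 138, 311, 158])]
side plunger [(0.6, [282, 137, 386, 206]), (0.49, [298, 139, 307, 161])]
side jar [(0.87, [241, 169, 269, 207]), (0.62, [181, 190, 212, 231])]
{'fx': 542.343540420922, 'fy': 542.343540420922, 'cx': 283.38591112461927, 'cy': 205.7086339280131, 'rvec': array([ 2.16090544, -2.05440117,  0.22575788]), 'tvec': array([-0.00564551,  0.60821481,  1.54734832])}
top end_bar [(0.76, [150, 283, 187, 322]), (0.59, [179, 202, 195, 253])]
top plain_bar [(0.56, [259, 192, 275, 242])]
top short_block [(0.73, [164, 183, 290, 262]), (0.6, [219, 210, 235, 234])]
top rack [(0.69, [162, 184, 293, 260])]
top bed [(0.62, [342, 193, 383, 288])]
top plunger_top [(0.7, [361, 193, 378, 204])]
top plunger [(0.56, [360, 190, 378, 205])]
top jar [(0.86, [274, 115, 303, 150]), (0.57, [317, 152, 344, 182])]
```

View pics/side0.png

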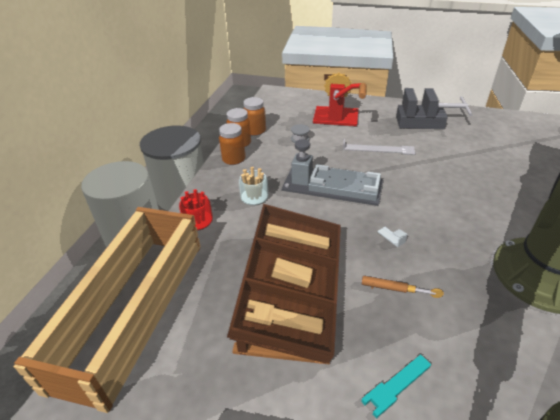

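View pics/top0.png

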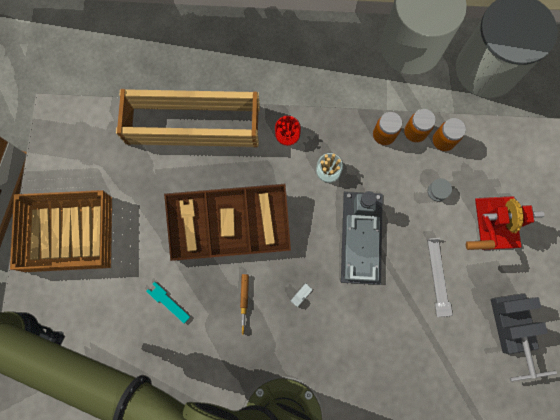

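```bash
cat > h.py <<'E'
from cell import *
import cv2,numpy as np
from scipy.spatial.transform import Rotation as R
from scipy.optimize import minimize,least_squares
def proj(c,P):
    k=get_calibration(c);K=np.array([[k['fx'],0,k['cx']],[0,k['fy'],k['cy']],[0,0,1]])
    return cv2.projectPoints(np.asarray(P,float).reshape(-1,3),k['rvec'],k['tvec'],K,None)[0][:,0]
def ray(c,uv,z):
    k=get_calibration(c);M=cv2.Rodrigues(k['rvec'])[0];o=-M.T@k['tvec']
    d=M.T@np.array([(uv[0]-k['cx'])/k['fx'],(uv[1]-k['cy'])/k['fy'],1]);return o+d*(z-o[2])/d[2]
E
python3 - <<'E'
from h import *
top=cv2.imread('pics/top0.png');side=cv2.imread('pics/side0.png')
for c in('side','top'):
    capture(c)
    for q in('end_bar','bed','plunger_top','jar','rack'):
        for d in regions_of(c,q):
            m=d['mask'].astype(np.uint8);np.save(f'm_{c}_{q}.npy',m) if d is not None else 0
            ys,xs=np.nonzero(m);print(c,q,round(d['score'],2),m.sum(),xs.mean().round(1),ys.mean().round(1),cv2.minAreaRect(np.c_[xs,ys].astype(np.float32)))
a=cv2.resize(top[180:290,155:395],None,fx=3.3,fy=3.3,interpolation=cv2.INTER_CUBIC)
b=cv2.resize(side[130:340,225:395],None,fx=2.8,fy=2.8,interpolation=cv2.INTER_CUBIC)
cv2.imwrite('pics/a.png',a);cv2.imwrite('pics/b.png',b)
E
```

```text
side end_bar 0.91 1280 282.4 317.4 ((284.40380859375, 316.98077392578125), (77.66197204589844, 20.592193603515625), 11.309932708740234)
side end_bar 0.77 1457 395.4 385.5 ((397.0531005859375, 383.70355224609375), (25.023174285888672, 77.0450439453125), 48.8140754699707)
side bed 0.71 3264 330.6 179.9 ((334.23492431640625, 171.83558654785156), (98.30455780029297, 54.163089752197266), 10.007980346679688)
side plunger_top 0.58 195 302.0 146.4 ((302.0, 147.5), (17.0, 14.0), 90.0)
side jar 0.76 852 197.3 208.4 ((197.87928771972656, 207.72512817382812), (39.17793273925781, 29.12091636657715), 46.63658142089844)
side jar 0.74 897 253.3 186.4 ((253.0, 185.5), (37.0, 28.0), 90.0)
side rack 0.76 11100 288.7 290.9 ((294.997802734375, 290.7255859375), (108.31086730957031, 152.3448028564453), 15.312817573547363)
top end_bar 0.89 493 188.9 223.2 ((188.732666015625, 224.8267364501953), (49.15483856201172, 13.433002471923828), 84.2894058227539)
top end_bar 0.6 550 167.5 302.0 ((168.00001525878906, 303.5000305175781), (50.20458221435547, 14.849241256713867), 45.0)
top bed 0.97 3744 361.5 237.6 ((361.0, 236.5), (93.0, 42.0), 90.0)
top plunger_top 0.51 185 368.3 198.1 ((368.5, 198.0), (15.0, 14.0), 0.0)
top jar 0.97 648 287.4 130.2 ((287.5, 130.5), (29.0, 25.0), 90.0)
top jar 0.78 621 329.0 167.3 ((328.7500305175781, 167.25), (26.870054244995117, 27.577163696289062), 45.0)
top rack 0.57 6925 227.7 221.6 ((227.11212158203125, 221.60931396484375), (67.62606048583984, 123.58041381835938), 85.28524017333984)
```

View pics/a.png

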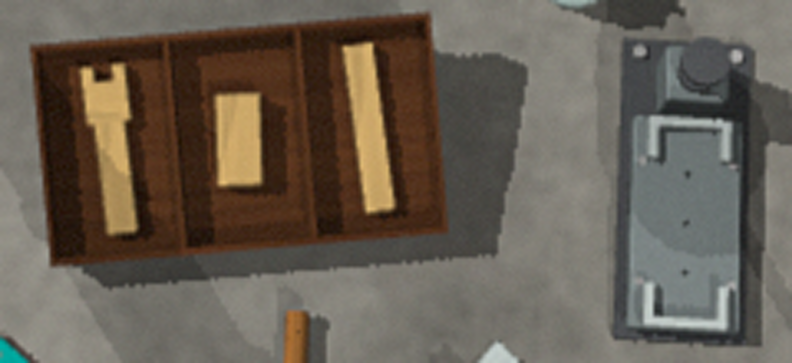

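View pics/b.png

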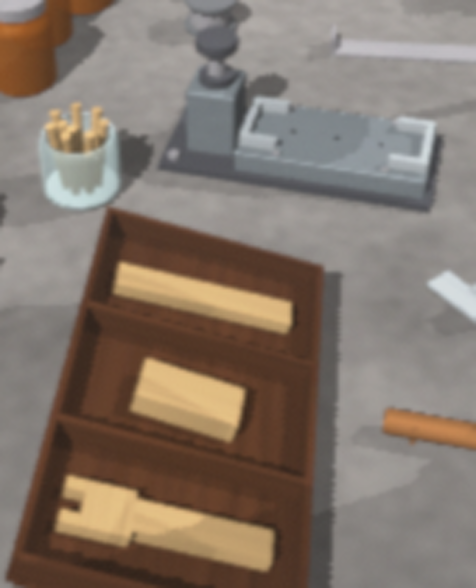

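```bash
cat > fit.py <<'E'
from h import *
T=lambda u,v:((u+.5)/3.3-.5+155,(v+.5)/3.3-.5+180)
S=lambda u,v:((u+.5)/2.8-.5+225,(v+.5)/2.8-.5+130)
# bed
obs=[('top',T(686,223),(0,0,.03)),('side',S(337,138),(0,0,.03)),('top',T(703,63),(.128,0,.132)),('side',S(217,41),(.128,0,.132))]
for (a,b),x,y in [((633,117),.097,.05),((743,119),.097,-.05),((741,332),-.097,-.05),((628,328),-.097,.05)]: obs.append(('top',T(a,b),(x,y,.03)))
def f(p):
    Rz=R.from_euler('z',p[2]).as_matrix()
    return np.concatenate([proj(c,Rz@np.array(P)+[p[0],p[1],0])[0]-uv for c,uv,P in obs])
p0=ray('top',T(686,223),.03);r=least_squares(f,[p0[0],p0[1],0],loss='soft_l1');print('bed',r.x.round(4),np.degrees(r.x[2]),r.fun.round(1))
bed=r.x
# rack
Rs=R.from_euler('y',-15,degrees=True).as_matrix()
robs=[('top',T(31,46),(1,1)),('top',T(429,13),(1,-1)),('top',T(446,231),(-1,-1)),('top',T(52,265),(-1,1)),('side',S(112,210),(1,-1)),('side',S(324,267),(-1,-1))]
def g(p):
    Rz=R.from_euler('z',p[2]).as_matrix()
    return np.concatenate([proj(c,Rz@(Rs@np.array([P[0]*.098,P[1]*.178,.022])+[0,0,.052])+[p[0],p[1],0])[0]-uv for c,uv,P in robs])
p0=ray('top',T(240,140),.07);r=least_squares(g,[p0[0],p0[1],0],loss='soft_l1');rack=r.x;print('rack',rack.round(4),np.degrees(rack[2]),r.fun.round(1))
# end bar
U=4;prof=np.array([(-75,-13),(25,-13),(25,-19),(75,-19),(75,-9),(61,-9),(61,9),(75,9),(75,19),(25,19),(25,13),(-75,13)])/1000
masks={}
for c in('top','side'):
    im=cv2.imread(f'pics/{c}0.png');x0,y0,x1,y1=(170,195,205,260) if c=='top' else (236,292,332,342)
    cr=cv2.resize(im[y0:y1,x0:x1],None,fx=U,fy=U,interpolation=cv2.INTER_CUBIC).astype(int)
    m=((cr[...,1]>105)&(cr[...,2]-cr[...,0]>25)).astype(np.uint8)
    n,l,st,_=cv2.connectedComponentsWithStats(m);m=(l==1+st[1:,4].argmax()).astype(np.uint8);masks[c]=(m,x0,y0)
def pose(p):
    Rz=R.from_euler('z',rack[2]).as_matrix();Rt=Rz@Rs
    return Rt@R.from_euler('z',p[2]).as_matrix(),Rz@(Rs@np.array([p[0],p[1],0])+[0,0,.052])+[rack[0],rack[1],0]
def render(c,p):
    A,o=pose(p);m,x0,y0=masks[c];out=np.zeros_like(m);q=[]
    for z in(0,.012): q.append((proj(c,(A@np.c_[prof,np.full(12,z)].T).T+o)-[x0,y0]+.5)*U-.5)
    pts=lambda a:[np.round(a*16).astype(np.int32)]
    for a in q: cv2.fillPoly(out,pts(a),1,shift=4)
    for i in range(12):
        j=(i+1)%12;cv2.fillPoly(out,pts(np.array([q[0][i],q[0][j],q[1][j],q[1][i]])),1,shift=4)
    return out
def cost(p):
    e=0
    for c in masks:
        a=render(c,p);m=masks[c][0];e+=1-(a&m).sum()/(a|m).sum()
    return e
best=min((minimize(cost,[x,.117+y,t],method='Nelder-Mead',options=dict(initial_simplex=np.array([[x,.117+y,t],[x+.01,.117+y,t],[x,.127+y,t],[x,.117+y,t+.1]]))) for x in(-.01,.01) for y in(-.015,.01) for t in(0,-.1,.1)),key=lambda r:r.fun)
A,o=pose(best.x);print('bar slope',best.x,np.degrees(best.x[2]),best.fun);print('bar',o.round(4),A.round(3))
np.savez('poses.npz',bed=bed,rack=rack,A=A,o=o)
vis=[]
for c in masks:
    m=masks[c][0];a=render(c,best.x);vis.append(cv2.resize(np.dstack([m*255,a*0,a*255]),(380,380)))
cv2.imwrite('pics/fit.png',np.hstack(vis))
for q,(c1,c2) in {'jar':((329.,167.3),(253.3,186.4))}.items(): print(q,ray('top',c1,.05),ray('side',c2,.045))
E
python3 fit.py
```

```text
bed [ 0.5    -0.2173  0.0127] 0.7263144476096782 [-0.1  0.2 -0.2  0.   0.3 -0.7 -0.3 -1.3 -0.3 -0.1 -0.7  0.5 -0.   0.4
  0.4  0.3]
rack [0.5539 0.1883 0.1317] 7.546602778537189 [-0.5  0.   0.3  0.5  0.3  0.7 -1.   0.1 -1.1 -1.4 -0.2 -0.4]Traceback (most recent call last):
  File "fit.py", line 43, in <module>
    best=min((minimize(cost,[x,.117+y,t],method='Nelder-Mead',options=dict(initial_simplex=np.array([[x,.117+y,t],[x+.01,.117+y,t],[x,.127+y,t],[x,.117+y,t+.1]]))) for x in(-.01,.01) for y in(-.015,.01) for t in(0,-.1,.1)),key=lambda r:r.fun)
  File "fit.py", line 43, in <genexpr>
    best=min((minimize(cost,[x,.117+y,t],method='Nelder-Mead',options=dict(initial_simplex=np.array([[x,.117+y,t],[x+.01,.117+y,t],[x,.127+y,t],[x,.117+y,t+.1]]))) for x in(-.01,.01) for y in(-.015,.01) for t in(0,-.1,.1)),key=lambda r:r.fun)
              ~~~~~~~~^^^^^^^^^^^^^^^^^^^^^^^^^^^^^^^^^^^^^^^^^^^^^^^^^^^^^^^^^^^^^^^^^^^^^^^^^^^^^^^^^^^^^^^^^^^^^^^^^^^^^^^^^^^^^^^^^^^^^^^^^^^^^^^^^^^^^^^^^^^^^
    res = _minimize_neldermead(fun, x0, args, callback, bounds=bounds,
                               **options)
    fxr = func(xr)
    fx = function(np.copy(x), *(wrapper_args + args))
  File "fit.py", line 41, in cost
    a=render(c,p);m=masks[c][0];e+=1-(a&m).sum()/(a|m).sum()
  File "fit.py", line 32, in render
    for z in(0,.012): q.append((proj(c,(A@np.c_[prof,np.full(12,z)].T).T+o)-[x0,y0]+.5)*U-.5)
                                ~~~~^^^^^^^^^^^^^^^^^^^^^^^^^^^^^^^^^^^^^^^
  File "h.py", line 6, in proj
    k=get_calibration(c);K=np.array([[k['fx'],0,k['cx']],[0,k['fy'],k['cy']],[0,0,1]])
ValueError: time passes only in moves, steps and waits
```

```bash
sed -i 's/^def proj/from functools import lru_cache\nget_calibration=lru_cache(None)(get_calibration)\ndef proj/' h.py; python3 fit.py && python3 -c "
from h import *;s=observe();print(s['clock'])"
```

```text
bed [ 0.5    -0.2173  0.0127] 0.7263144476096782 [-0.1  0.2 -0.2  0.   0.3 -0.7 -0.3 -1.3 -0.3 -0.1 -0.7  0.5 -0.   0.4
  0.4  0.3]
rack [0.5539 0.1883 0.1317] 7.546602778537189 [-0.5  0.   0.3  0.5  0.3  0.7 -1.   0.1 -1.1 -1.4 -0.2 -0.4]
bar slope [0.00030929 0.11508436 0.03387125] 1.9406798238535479 0.10356931086333898
bar [0.5391 0.3025 0.0521] [[ 0.953 -0.164 -0.257]
 [ 0.16   0.986 -0.034]
 [ 0.259 -0.009  0.966]]
jar [ 0.73788572 -0.10780362  0.05      ] [ 0.73808333 -0.10118473  0.045     ]
1.5
```

View pics/fit.png

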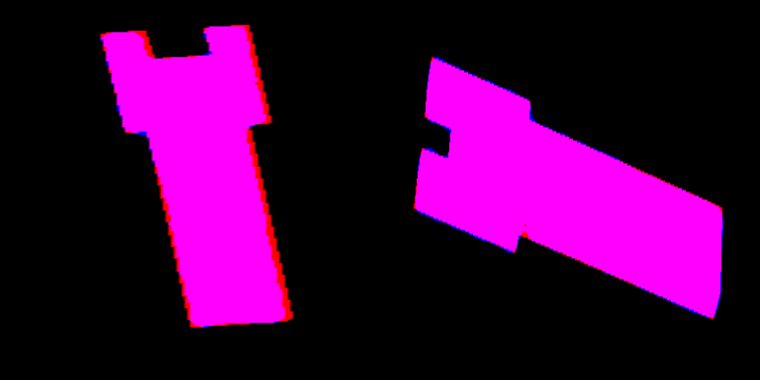

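```bash
cat >> h.py <<'E'
P=dict(np.load('poses.npz')) if __import__('os').path.exists('poses.npz') else {}
def rel(pos,Rt,label=''):
    s=observe();R0=R.from_rotvec(s['eef_rot']).as_matrix();best=None
    for flip in(0,np.pi):
        Rf=Rt@R.from_euler('z',flip).as_matrix();w=R.from_matrix(R0.T@Rf).as_rotvec()
        if best is None or np.linalg.norm(w)<np.linalg.norm(best):best=w
    print(label,np.round(pos,4),'shift',(R0.T@(np.array(pos)-s['tcp_pos'])/.5).round(4),'turn',(best/np.pi).round(4),'deg',np.degrees(np.linalg.norm(best)).round(1))
def st():
    s=observe();print('t',s['clock'],'tcp',s['tcp_pos'].round(4),'R',R.from_rotvec(s['eef_rot']).as_matrix().round(3).tolist(),'F',s['force'].round(1),'w',s['grip_width'],'ff',s['finger_force'],'q',s['joint_positions'].round(2))
F=np.diag([1.,-1,-1])
E
python3 - <<'E'
from h import *
st();import cell;print(getattr(cell,'nose_length',None))
A,o=P['A'],P['o'];Rt=A@F
for h in(.12,.028): rel(o+A@[.005,0,h],Rt,h)
E
```

```text
t 1.5 tcp [0.224  0.6102 0.2563] R [[-0.939, 0.345, 0.0], [0.345, 0.939, 0.0], [-0.0, 0.0, -1.0]] F [0.4 1.1 0.4] w 0.08561669182636682 ff 0.0 q [-1.2   0.32 -0.07  1.45  0.02  1.37 -0.06]
0.025
0.12 [0.5131 0.2992 0.1693] shift [-0.757  -0.3847  0.1741] turn [-0.0188 -0.0821 -0.1637] deg 33.1
0.028 [0.5367 0.3023 0.0804] shift [-0.7991 -0.3626  0.3519] turn [-0.0188 -0.0821 -0.1637] deg 33.1
```

Emit:
{"op": "carry_out", "data": {
  "motion": [
    [-0.2,-0.757,-0.3847,0.1741,-0.0188,-0.0821,-0.1637],
    [-0.2,-0.757,-0.3847,0.1741,-0.0188,-0.0821,-0.1637],
    [-0.2,-0.757,-0.3847,0.1741,-0.0188,-0.0821,-0.1637],
    [-0.2,-0.757,-0.3847,0.1741,-0.0188,-0.0821,-0.1637],
    [-0.2,-0.757,-0.3847,0.1741,-0.0188,-0.0821,-0.1637],
    [-0.2,-0.757,-0.3847,0.1741,-0.0188,-0.0821,-0.1637],
    [-0.2,-0.757,-0.3847,0.1741,-0.0188,-0.0821,-0.1637],
    [-0.2,-0.757,-0.3847,0.1741,-0.0188,-0.0821,-0.1637]
  ],
  "force": 30
}}

```text
clock: 2.5
tcp_pos: [0.5161, 0.2931, 0.1685]
eef_rot: [-0.224, 2.872, 0.013]
force: [-0.6, 1.0, -0.4]
grip_width: 0.0518
finger_force: 0.0
```

```bash
python3 - <<'E'
from h import *
st()
A,o=P['A'],P['o'];Rt=A@F
for h in(.12,.028): rel(o+A@[.005,0,h],Rt,h)
E
```

```text
t 2.5 tcp [0.5161 0.2931 0.1685] R [[-0.954, -0.154, 0.256], [-0.151, 0.988, 0.029], [-0.258, -0.011, -0.966]] F [-0.6  1.  -0.4] w 0.05177601486344643 ff 0.0 q [-0.79  0.11  0.17  1.91  0.14  0.9   1.02]
0.12 [0.5131 0.2992 0.1693] shift [ 0.0035  0.013  -0.0027] turn [-0.0015 -0.0003 -0.0029] deg 0.6
0.028 [0.5367 0.3023 0.0804] shift [0.0034 0.0139 0.1813] turn [-0.0015 -0.0003 -0.0029] deg 0.6
```

Emit:
{"op": "carry_out", "data": {
  "motion": [
    [-0.2,0,0,0,0,0,0],
    [-0.2,0,0,0,0,0,0]
  ]
}}

```text
clock: 2.75
tcp_pos: [0.5121, 0.3011, 0.1697]
eef_rot: [-0.242, 2.87, 0.02]
force: [1.0, 0.1, -0.4]
grip_width: 0.0516
finger_force: 0.0
```

```bash
python3 - <<'E'
from h import *
st()
A,o=P['A'],P['o'];Rt=A@F
for h in(.12,.028): rel(o+A@[.005,0,h],Rt,h)
E
```

```text
t 2.75 tcp [0.5121 0.3011 0.1697] R [[-0.952, -0.167, 0.257], [-0.163, 0.986, 0.036], [-0.259, -0.008, -0.966]] F [ 1.   0.1 -0.4] w 0.051643430346752096 ff 0.0 q [-0.8   0.11  0.16  1.91  0.14  0.9   1.02]
0.12 [0.5131 0.2992 0.1693] shift [-0.001  -0.0041  0.0011] turn [0.0005 0.0001 0.0008] deg 0.2
0.028 [0.5367 0.3023 0.0804] shift [-0.001  -0.0044  0.1851] turn [0.0005 0.0001 0.0008] deg 0.2
```

Emit:
{"op": "carry_out", "data": {
  "motion": [
    [-0.2,0,0,0.07,0,0,0],
    [-0.2,0,0,0.12,0,0,0],
    [-0.2,0,0,0.155,0,0,0],
    [-0.2,0,0,0.175,0,0,0],
    [-0.2,0,0,0.184,0,0,0],
    [-0.2,0,0,0.184,0,0,0],
    [-0.2,0,0,0.184,0,0,0]
  ]
}}

```text
clock: 3.62
tcp_pos: [0.537, 0.3027, 0.0813]
eef_rot: [-0.238, 2.869, 0.02]
force: [-0.8, -0.2, -0.5]
grip_width: 0.0507
finger_force: 0.0
```

```bash
python3 - <<'E'
from h import *
st()
A,o=P['A'],P['o'];Rt=A@F
rel(o+A@[.005,0,.028],Rt)
cv2.imwrite('pics/s1.png',np.hstack([cv2.resize(capture('side')[240:360,225:365],(400,343)),cv2.resize(capture('top')[170:280,140:270],(400,343))]))
E
```

```text
t 3.625 tcp [0.537  0.3027 0.0813] R [[-0.952, -0.164, 0.258], [-0.16, 0.986, 0.035], [-0.26, -0.008, -0.966]] F [-0.8 -0.2 -0.5] w 0.05072739415185238 ff 0.0 q [-0.77  0.25  0.17  1.94  0.12  0.72  1.04]
 [0.5367 0.3023 0.0804] shift [ 0.0013 -0.0006  0.0014] turn [ 0.0003  0.0004 -0.0001] deg 0.1
```

View pics/s1.png

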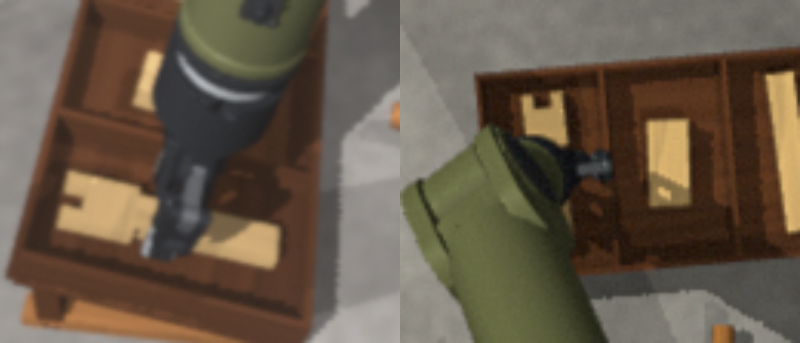

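Fingers straddle the shank (crop about (180,220)), just tailward of the head; now closing.

Emit:
{"op": "carry_out", "data": {
  "motion": [
    [0.0,0,0,0.002,0,0,0],
    [0.2,0,0,0.002,0,0,0],
    [0.6,0,0,0.002,0,0,0],
    [0.6,0,0,0.002,0,0,0],
    [0.6,0,0,0.002,0,0,0],
    [0.6,0,0,0.002,0,0,0]
  ],
  "force": 30
}}

```text
clock: 4.47
tcp_pos: [0.5371, 0.3025, 0.0797]
eef_rot: [-0.238, 2.87, 0.019]
force: [-0.4, -0.4, 2.4]
grip_width: 0.0251
finger_force: 30.0
```

```bash
python3 - <<'E'
from h import *
st()
s=observe();R0=R.from_rotvec(s['eef_rot']).as_matrix()
A,o=P['A'],P['o'];print('tcp in bar frame',A.T@(s['tcp_pos']-o))
print('world up 0.09 in tool', R0.T@[0,0,.1]/.5)
E
```

```text
t 4.475 tcp [0.5371 0.3025 0.0797] R [[-0.953, -0.164, 0.257], [-0.16, 0.986, 0.034], [-0.259, -0.008, -0.966]] F [-0.4 -0.4  2.4] w 0.025139064532742828 ff 29.980260729789734 q [-0.77  0.26  0.17  1.94  0.12  0.72  1.04]
tcp in bar frame [0.00523233 0.00013096 0.02720656]
world up 0.09 in tool [-0.0517982  -0.00168096 -0.19316863]
```

Gripped (25 mm). Lift along the tool axis, gently.

Emit:
{"op": "carry_out", "data": {
  "motion": [
    [0.6,0,0,-0.02,0,0,0],
    [0.6,0,0,-0.06,0,0,0],
    [0.6,0,0,-0.12,0,0,0],
    [0.6,0,0,-0.19,0,0,0],
    [0.6,-0.02,0,-0.25,0,0,0],
    [0.6,-0.04,0,-0.28,0,0,0],
    [0.6,-0.04,0,-0.28,0,0,0],
    [0.6,-0.04,0,-0.28,0,0,0]
  ]
}}

```text
clock: 5.48
tcp_pos: [0.5194, 0.3002, 0.2181]
eef_rot: [-0.238, 2.873, 0.016]
force: [-0.8, -0.3, -0.8]
grip_width: 0.0252
finger_force: 29.7
```

```bash
python3 - <<'E'
from h import *
st()
b=P['bed'];Rb=R.from_euler('z',b[2]).as_matrix();c=np.array([b[0],b[1],.03])
for h in(.15,.0275): rel(c+Rb@[.005,0,h],Rb@F,h)
E
```

```text
t 5.475 tcp [0.5194 0.3002 0.2181] R [[-0.953, -0.163, 0.254], [-0.16, 0.987, 0.032], [-0.256, -0.01, -0.967]] F [-0.8 -0.3 -0.8] w 0.025240706762251652 ff 29.66552585363388 q [-0.8   0.08  0.17  1.84  0.13  1.    1.04]
0.15 [ 0.505  -0.2173  0.18  ] shift [ 0.213  -1.0156  0.0329] turn [0.0031 0.0825 0.0483] deg 17.2
0.0275 [ 0.505  -0.2173  0.0575] shift [ 0.2757 -1.0131  0.2697] turn [0.0031 0.0825 0.0483] deg 17.2
```

Emit:
{"op": "carry_out", "data": {
  "motion": [
    [0.6,0.01,-0.05,0.0,0,0.01,0.006],
    [0.6,0.03,-0.15,0.0,0,0.025,0.015],
    [0.6,0.055,-0.26,0.0,0.001,0.045,0.026],
    [0.6,0.08,-0.37,0.0,0.002,0.065,0.038],
    [0.6,0.1,-0.48,0.0,0.003,0.0825,0.0483],
    [0.6,0.125,-0.59,0.01,0.003,0.0825,0.0483],
    [0.6,0.14,-0.67,0.02,0.003,0.0825,0.0483],
    [0.6,0.15,-0.7,0.02,0.003,0.0825,0.0483]
  ]
}}

```text
clock: 6.48
tcp_pos: [0.507, -0.0589, 0.192]
eef_rot: [0.014, -3.141, -0.002]
force: [-0.6, 0.5, -0.5]
grip_width: 0.0249
finger_force: 29.7
```

Emit:
{"op": "carry_out", "data": {
  "motion": [
    [0.6,0,0,0,0,0,0],
    [0.6,0,0,0,0,0,0],
    [0.6,0,0,0,0,0,0]
  ]
}}

```text
clock: 6.85
tcp_pos: [0.5087, -0.0542, 0.1939]
eef_rot: [-0.025, 3.139, 0.004]
force: [0.3, -0.1, -0.3]
grip_width: 0.0252
finger_force: 29.7
```

```bash
python3 - <<'E'
from h import *
st()
b=P['bed'];Rb=R.from_euler('z',b[2]).as_matrix();c=np.array([b[0],b[1],.03])
for h in(.12,.0275): rel(c+Rb@[.005,0,h],Rb@F,h)
E
```

```text
t 6.85 tcp [ 0.5087 -0.0542  0.1939] R [[-1.0, -0.016, 0.002], [-0.016, 1.0, 0.002], [-0.003, 0.002, -1.0]] F [ 0.3 -0.1 -0.3] w 0.02519607760572294 ff 29.671306908130646 q [-0.41  0.06  0.49  1.89 -0.03  1.19  1.68]
0.12 [ 0.505  -0.2173  0.15  ] shift [ 0.013  -0.3261  0.0869] turn [0.0008 0.0008 0.0011] deg 0.3
0.0275 [ 0.505  -0.2173  0.0575] shift [ 0.0134 -0.3266  0.2719] turn [0.0008 0.0008 0.0011] deg 0.3
```

Emit:
{"op": "carry_out", "data": {
  "motion": [
    [0.6,0.003,-0.06,0.02,0,0,0],
    [0.6,0.006,-0.15,0.05,0,0,0],
    [0.6,0.01,-0.24,0.08,0,0,0],
    [0.6,0.0125,-0.3,0.1,0,0,0],
    [0.6,0.013,-0.3261,0.12,0,0,0.001],
    [0.6,0.013,-0.3261,0.13,0,0,0.001],
    [0.6,0.013,-0.3261,0.13,0,0,0.001],
    [0.6,0.013,-0.3261,0.13,0,0,0.001]
  ]
}}

```text
clock: 7.85
tcp_pos: [0.5049, -0.2176, 0.1288]
eef_rot: [-0.019, 3.138, 0.004]
force: [-0.1, 0.6, 0.5]
grip_width: 0.0253
finger_force: 29.7
```

```bash
python3 - <<'E'
from h import *
a=capture('side')[110:230,240:400];b=capture('top')[170:300,310:440]
st()
b_=P['bed'];Rb=R.from_euler('z',b_[2]).as_matrix();c=np.array([b_[0],b_[1],.03])
for h in(.0275,): rel(c+Rb@[.005,0,h],Rb@F,h)
cv2.imwrite('pics/s2.png',np.hstack([cv2.resize(a,(480,360)),cv2.resize(b,(320,360))]))
E
```

```text
t 7.95 tcp [ 0.5048 -0.2182  0.1289] R [[-1.0, -0.012, 0.003], [-0.012, 1.0, 0.002], [-0.003, 0.002, -1.0]] F [-1.  -0.5  0.4] w 0.024996388632718757 ff 29.671658277511597 q [-0.19  0.23  0.62  1.88 -0.16  1.08  2.08]
0.0275 [ 0.505  -0.2173  0.0575] shift [1.000e-04 1.500e-03 1.429e-01] turn [ 0.0007  0.0011 -0.0004] deg 0.2
```

View pics/s2.png

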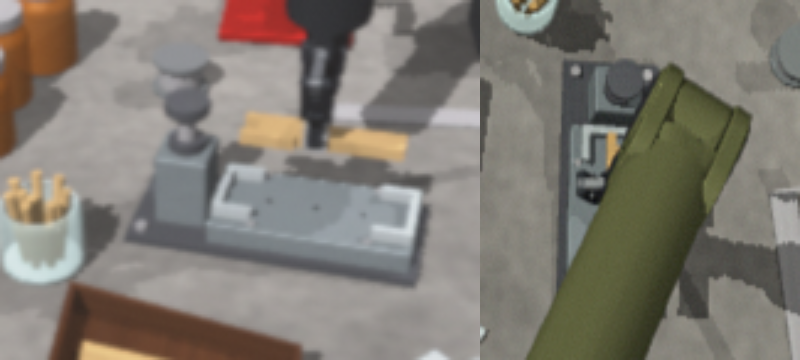

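Emit:
{"op": "carry_out", "data": {
  "motion": [
    [0.6,0,0.0013,0.03,0,0.001,0],
    [0.6,0,0.0013,0.07,0,0.001,0],
    [0.6,0,0.0013,0.1,0,0.001,0],
    [0.6,0,0.0013,0.12,0,0.001,0],
    [0.6,0,0.0013,0.13,0,0.001,0],
    [0.6,0,0.0013,0.136,0,0.001,0],
    [0.6,0,0.0013,0.136,0,0.001,0],
    [0.6,0,0.0013,0.136,0,0.001,0]
  ]
}}

```text
clock: 8.95
tcp_pos: [0.5047, -0.2185, 0.0609]
eef_rot: [-0.016, 3.141, 0.003]
force: [-0.3, -0.3, -0.7]
grip_width: 0.0251
finger_force: 29.7
```

Emit:
{"op": "carry_out", "data": {
  "motion": [
    [0.6,0,0,0.002,0,0,0],
    [0.6,0,0,0.004,0,0,0],
    [0.6,0,0,0.006,0,0,0],
    [0.6,0,0,0.006,0,0,0]
  ]
}}

```text
clock: 9.45
tcp_pos: [0.5043, -0.2183, 0.0574]
eef_rot: [0.016, -3.141, -0.003]
force: [-0.5, 0.6, -0.5]
grip_width: 0.0252
finger_force: 29.7
```

```bash
python3 - <<'E'
from h import *
a=capture('side')[110:230,240:400]
st()
b_=P['bed'];Rb=R.from_euler('z',b_[2]).as_matrix();c=np.array([b_[0],b_[1],.03])
rel(c+Rb@[.005,0,.0275],Rb@F)
cv2.imwrite('pics/s3.png',cv2.resize(a,(640,480)))
E
```

```text
t 9.5 tcp [ 0.5043 -0.2183  0.0574] R [[-1.0, -0.01, -0.001], [-0.01, 1.0, 0.002], [0.001, 0.002, -1.0]] F [0.4 0.1 0. ] w 0.025136226584891497 ff 29.671529531478882 q [-0.15  0.34  0.59  1.93 -0.23  0.95  2.13]
 [ 0.505  -0.2173  0.0575] shift [-0.0013  0.0021 -0.0002] turn [ 0.0007 -0.0003 -0.0009] deg 0.2
```

View pics/s3.png

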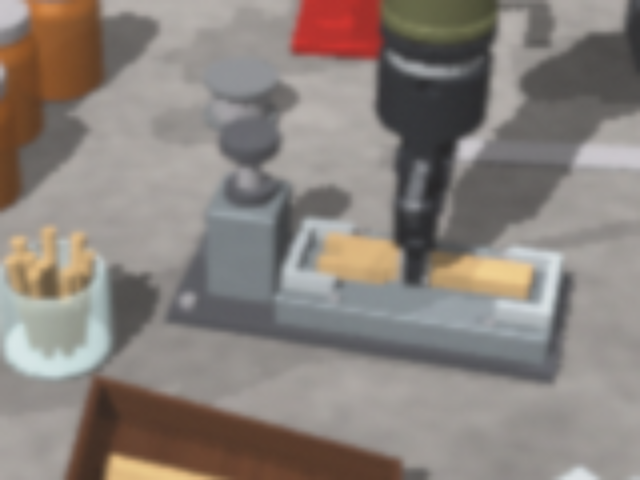

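Bar is between the fences, no contact force yet; feel down in small steps.

Emit:
{"op": "carry_out", "data": {
  "motion": [
    [0.6,0,0,0.001,0,0,0],
    [0.6,0,0,0.002,0,0,0],
    [0.6,0,0,0.002,0,0,0]
  ]
}}

```text
clock: 9.88
tcp_pos: [0.5044, -0.2184, 0.0571]
eef_rot: [0.016, -3.141, -0.004]
force: [-2.1, 1.6, 4.9]
grip_width: 0.0248
finger_force: 30.3
```

Emit:
{"op": "carry_out", "data": {
  "motion": [
    [0.6,0,0,0.001,0,0,0],
    [0.6,0,0,0.002,0,0,0],
    [0.6,0,0,0.002,0,0,0]
  ]
}}

```text
clock: 10.25
tcp_pos: [0.5044, -0.2184, 0.057]
eef_rot: [0.015, -3.141, -0.005]
force: [-4.3, 2.4, 13.5]
grip_width: 0.0253
finger_force: 31.1
```

Emit:
{"op": "carry_out", "data": {
  "motion": [
    [0.6,0,0,-0.003,0,0,0],
    [0.6,0,0,-0.003,0,0,0],
    [0.1,0,0,-0.003,0,0,0],
    [-0.1,0,0,-0.003,0,0,0],
    [-0.3,0,0,-0.003,0,0,0],
    [-0.3,0,0,-0.003,0,0,0],
    [-0.3,0,0,-0.003,0,0,0]
  ]
}}

```text
clock: 11.12
tcp_pos: [0.5044, -0.2183, 0.057]
eef_rot: [0.016, -3.141, -0.003]
force: [-0.5, 0.4, 0.2]
grip_width: 0.0556
finger_force: 0.0
```

Emit:
{"op": "carry_out", "data": {
  "motion": [
    [-0.3,0,0,-0.02,0,0,0],
    [-0.3,0,0,-0.06,0,0,0],
    [-0.3,0,0,-0.13,0,0,0],
    [-0.3,0,0,-0.21,0,0,0],
    [-0.3,0,0,-0.25,0,0,0],
    [1,0,0,-0.25,0,0,0],
    [1,0,0,-0.25,0,0,0],
    [1,0,0,-0.25,0,0,0]
  ]
}}

```text
clock: 12.12
tcp_pos: [0.5037, -0.2183, 0.1808]
eef_rot: [0.016, -3.139, -0.004]
force: [0.1, -0.1, -0.6]
grip_width: 0.0014
finger_force: 0.0
```

```bash
python3 - <<'E'
from h import *
a=capture('side')[110:230,240:400];b=capture('top')[170:300,310:440]
st()
b_=P['bed'];Rb=R.from_euler('z',b_[2]).as_matrix();c=np.array([b_[0],b_[1],0])
for h in(.02,.0,-.025): rel(c+Rb@[.128,0,.132+.025+h],Rb@F,h)
cv2.imwrite('pics/s4.png',np.hstack([cv2.resize(a,(480,360)),cv2.resize(b,(320,360))]))
E
```

```text
t 12.225 tcp [ 0.5039 -0.2184  0.181 ] R [[-1.0, -0.01, -0.003], [-0.01, 1.0, 0.002], [0.003, 0.002, -1.0]] F [ 0.3  1.2 -0.6] w -0.00018111351993483097 ff 0.0 q [-0.21  0.18  0.63  1.82 -0.11  1.18  2.04]
0.02 [ 0.6279 -0.2157  0.177 ] shift [-0.2481  0.0029  0.0074] turn [ 0.0007 -0.0008 -0.0009] deg 0.2
0.0 [ 0.6279 -0.2157  0.157 ] shift [-0.2482  0.0028  0.0474] turn [ 0.0007 -0.0008 -0.0009] deg 0.2
-0.025 [ 0.6279 -0.2157  0.132 ] shift [-0.2483  0.0027  0.0974] turn [ 0.0007 -0.0008 -0.0009] deg 0.2
```

View pics/s4.png

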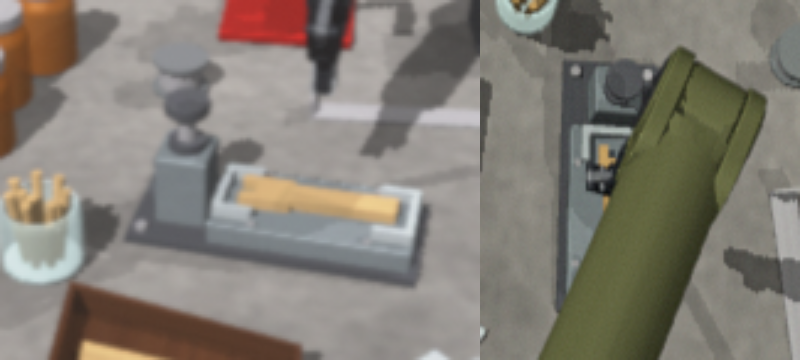

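The bar lies flat between the fences, released. Next, the plunger.

Emit:
{"op": "carry_out", "data": {
  "motion": [
    [1,-0.03,0,0,0,0,0],
    [1,-0.09,0.001,0,0,0,0],
    [1,-0.16,0.002,0,0,0,0],
    [1,-0.22,0.0025,0,0,0,0],
    [1,-0.2481,0.0028,0,0,0,0],
    [1,-0.2481,0.0028,0.01,0,0,0],
    [1,-0.2481,0.0028,0.03,0,0,0],
    [1,-0.2481,0.0028,0.04,0,0,0]
  ]
}}

```text
clock: 13.22
tcp_pos: [0.6271, -0.216, 0.1609]
eef_rot: [0.014, -3.139, -0.004]
force: [-0.7, -0.4, 0.1]
grip_width: 0.0001
finger_force: 0.0
```

Emit:
{"op": "carry_out", "data": {
  "motion": [
    [1,0,0,0.01,0,0,0],
    [1,0,0,0.02,0,0,0],
    [1,0,0,0.03,0,0,0],
    [1,0,0,0.04,0,0,0],
    [1,0,0,0.05,0,0,0],
    [1,0,0,0.054,0,0,0],
    [1,0,0,0.054,0,0,0]
  ]
}}

```text
clock: 14.1
tcp_pos: [0.6279, -0.216, 0.1358]
eef_rot: [0.015, -3.14, -0.004]
force: [-4.9, 1.5, 7.5]
grip_width: 0.0001
finger_force: 4.4
```

```bash
python3 - <<'E'
from h import *
st()
b_=P['bed'];Rb=R.from_euler('z',b_[2]).as_matrix();c=np.array([b_[0],b_[1],0])
rel(c+Rb@[.128,0,.132],Rb@F)
E
```

```text
t 14.1 tcp [ 0.6279 -0.216   0.1358] R [[-1.0, -0.01, -0.002], [-0.01, 1.0, 0.002], [0.002, 0.003, -1.0]] F [-4.9  1.5  7.5] w 0.00011482011168854242 ff 4.3539892276749015 q [-0.15  0.48  0.58  1.57 -0.28  1.18  2.07]
 [ 0.6279 -0.2157  0.132 ] shift [-0.0001  0.0007  0.0077] turn [ 0.0008 -0.0005 -0.001 ] deg 0.2
```

Emit:
{"op": "carry_out", "data": {
  "motion": [
    [1,0,0,0.004,0,0,0],
    [1,0,0,0.006,0,0,0],
    [1,0,0,0.008,0,0,0],
    [1,0,0,0.008,0,0,0]
  ]
}}

```text
clock: 14.6
tcp_pos: [0.6279, -0.2161, 0.1322]
eef_rot: [0.015, -3.14, -0.004]
force: [-5.7, 1.3, 10.1]
grip_width: 0.0
finger_force: 4.9
```

Emit:
{"op": "carry_out", "data": {
  "motion": [
    [1,0,0,0.001,0,0,0],
    [1,0,0,0.002,0,0,0],
    [1,0,0,0.002,0,0,0]
  ]
}}

```text
clock: 14.98
tcp_pos: [0.6279, -0.216, 0.1321]
eef_rot: [0.015, -3.141, -0.005]
force: [-7.7, 1.6, 14.3]
grip_width: 0.0004
finger_force: 6.9
```

Emit:
{"op": "carry_out", "data": {
  "motion": [
    [1,0,0,0.001,0,0,0],
    [1,0,0,0.002,0,0,0],
    [1,0,0,0.002,0,0,0]
  ]
}}

```text
clock: 15.35
tcp_pos: [0.628, -0.2161, 0.1321]
eef_rot: [0.015, -3.141, -0.005]
force: [-10.2, 3.6, 18.2]
grip_width: -0.0004
finger_force: 9.1
```

Emit:
{"op": "carry_out", "data": {
  "motion": [
    [1,0,0,-0.015,0,0,0],
    [1,0,0,-0.035,0,0,0],
    [1,0,0,-0.06,0,0,0],
    [1,0,0,-0.1,0,0,0],
    [1,0,0,-0.16,0,0,0],
    [1,0.05,0,-0.22,0,0,0],
    [1,0.1,0,-0.26,0,0,0],
    [1,0.1,0,-0.26,0,0,0]
  ]
}}

```text
clock: 16.35
tcp_pos: [0.5787, -0.2179, 0.2619]
eef_rot: [-0.013, 3.137, 0.002]
force: [0.6, -0.5, 1.3]
grip_width: -0.0002
finger_force: 0.0
```

```bash
python3 - <<'E'
from h import *
a=capture('side')[110:360,215:405];b=capture('top')[140:300,150:440]
st()
cv2.imwrite('pics/s5.png',np.hstack([cv2.resize(a,(340,447)),cv2.resize(b,(460,447))]))
E
```

```text
t 16.45 tcp [ 0.5793 -0.2161  0.2592] R [[-1.0, -0.01, 0.001], [-0.01, 1.0, 0.002], [-0.001, 0.002, -1.0]] F [0.1 0.4 0.9] w 0.00019365139511298306 ff 0.0 q [-0.2   0.28  0.63  1.55 -0.17  1.36  2.03]
```

View pics/s5.png

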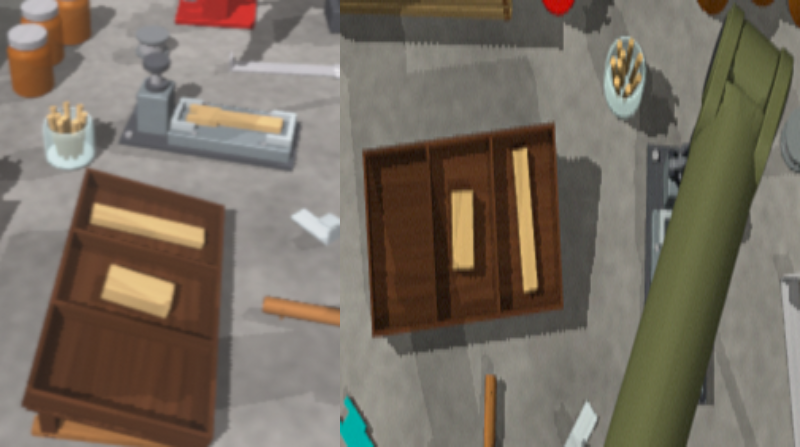

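The bar is on the bed, the plunger is back up, the other pieces are in their compartments and the jar is standing.

```bash
python3 -c "
from cell import *
print(close_job())"
```

```text
the job is handed in; nothing more can be done
None
```

The end bar lies flat between the punch's fences with its head towards the plunger. The plunger was pressed to its stop (18 N) and came back up, the other two pieces and the jar stayed in place, and the job was handed in at about 16.5 s.

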